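# Stamp the inspection tag in the floating nest

## Task

Take the orange-handled hand stamp out of its wooden stand and press its steel face flat onto the metal tag in the blue nest, inside the black ring: hold the stamp square and push straight down with a steady force of about 13 N (never over 22 N) for at least a second. Then lift it straight off without dragging the tag sideways, and set the stamp gently back down, fully home in its stand, leaving the other things on the desk where they are.

Things in the scene. Friction and masses are not known exactly. Their poses are not given: they have to be found in the camera images.
- stamp: Hand stamp, 0.14-0.24 kg, upright in its stand. Origin: centre of its flat marking face (bottom); z up the stamp. Heights from the face: steel neck 16 mm in diameter, 0-24 mm; collar 34 mm in diameter, 24-30 mm; orange square handle 24 x 24 mm, sides along x and y, 30-100 mm (grip here, on opposite sides, from above); brass button to 108 mm.
- stand: Wooden block 64 x 64 x 34 mm, fixed; origin at the centre of its underside on the desk, z up. In its top, over the origin: a round upright hole 21 mm in diameter, 28 mm deep, chamfered 2 mm. The stamp stands in it, collar on the block's top, its face then 10 mm above the stand's origin. Any turn about the vertical is right.
- nest: Fixed marking nest: grey base 108 mm in diameter, column, blue 64 mm bed with an aluminium tag (54 x 44 mm) printed with a black ring 24 mm across. Origin: under the base on the desk, z up; the ring's centre is straight above it. The tag's height is set anywhere from 50 to 69 mm and not measured: feel for it. The bed is sprung: sinks 1 mm per 3 N, stop after 10 mm; it also floats sideways.
- nest_fx (a joint): Sideways shift of the nest's bed along the nest's x axis, m; 0 at rest. A spring of 1.5 N per mm centres it; it moves if the pressed stamp drags it. Keep it under 2.5 mm either way.
- nest_fy (a joint): The same along the nest's y axis.
- ring_gauge: Bystander: knurled steel ring, 54 mm in diameter, 18 mm high, loose; origin at the centre of its underside.
- micrometer: Bystander: micrometer lying on the desk, 46 x 140 x 14 mm, loose; origin at the centre of its underside.
- oil_pot: Bystander: small round tin with lid, 51 mm in diameter, 36 mm high, loose; origin at the centre of its underside.

How it is judged:
On the way, in this order (a step that is already met when the one before it is completed fails the run):
1. the stamp is lifted out of its stand (z of stamp in the frame of stand above 0.045 m), for 0.1 s.
2. the stamp is pressed squarely inside the ring with a steady 8 to 18 N for one second (contact force between stamp and nest between 8 and 18 N and angle between stamp's own z axis and vertical below 0.07 rad and horizontal distance between stamp and nest below 0.004 m), for 1 s.
3. the stamp is lifted clear of the tag, 30 mm or more above its highest position (z of stamp in the frame of nest above 0.099 m), for 0.1 s.
At the end, for the whole second after the job is handed in: The stamp stands released in its stand, at rest, within 4 mm of the hole's axis, upright within 0.07 rad, its collar down on the block within 3 mm (horizontal distance between stamp and stand below 0.004 m and angle between stamp's own z axis and vertical below 0.07 rad and z of stamp in the frame of stand below 0.013 m and linear speed of stamp below 0.01 m/s); the robot touches nothing.
It fails at once if the stamp presses the nest with more than 22 N (contact force between stamp and nest above 22 N).
It fails at once if the tag is dragged more than 2.5 mm sideways along the nest's x or y (value of joint any of nest_fx, nest_fy above 0.0025 m or value of joint any of nest_fx, nest_fy below -0.0025 m).
It fails at once if the stamp bears on the nest outside the ring (over 5 mm off centre) or tilted (over 0.1 rad) (contact force between stamp and nest above 2 N and (horizontal distance between stamp and nest above 0.005 m or angle between stamp's own z axis and vertical above 0.1 rad)).
It fails at once if the stamp is driven into its stand with more than 30 N (contact force between stamp and stand above 30 N).
It fails at once if a bystander is moved more than 15 mm (distance of any of ring_gauge, micrometer, oil_pot from where it was at the start of the episode above 0.015 m).
It also fails if it takes over 58 s, if anything falls off the work surface, if the arm or the gripper's body presses on something with over 40 N, if the wrist force passes 120 N, or if a joint passes its speed limit or range.

## Robot

A 6-joint arm with a two-finger parallel gripper is mounted at the origin on the work surface; the furniture and walls round the work are solid. World frame = base frame: x ahead of the robot, y to its left, z up, the work surface at z = 0. Lengths are in m, angles in rad, forces in N, time in s.
With the tool pointing down it reaches from about 0.325 to 0.775 m from the base axis. Payload 5.5 kg.
Tool frame: the origin (TCP) lies midway between the tips of the shut fingers; the grasp point (between the pads) lies 19 mm behind it; z points along the fingers, y is the direction in which the jaws open and shut (so a half turn about z gives the same grasp; the last joint's range is limited). The gripper opens to 88 mm and grips with 3 to 60 N. Pads are 20 mm wide; open, the fingers measure 115 mm over their backs; the gripper's body (75 mm by 178 mm) begins 61 mm behind the grasp point.
Start: joints at [1.083, 0.091, 1.231, -0, 1.82, -0.057], TCP at [0.251, 0.545, 0.196] pointing down, gripper open.
Joint ranges: [-2.87, 2.87], [-0.86, 2.18], [0.17, 2.46], [-1.51, 4.65], [0.06, 2.69], [-2.65, 2.65]. Speed limits (rad/s): [2.57, 2.57, 3.01, 3.14, 3.14, 3.14].

## Interface

Orientations are given as a rotation vector (axis times angle).
In Python, from bench import sensors, snapshot, camera_params, env gives the robot as it stands.
- The arm moves only by the shell command python3 -m inch 'ROWS' [FORCE]. ROWS is JSON, a list of rows, each an object with "claw": the opening, from 0 (shut) to 1 (fully open); "linear": the shift along the tool's x, y, z in mm, a list of three; "angular": the turn, a rotation vector about the tool's x, y, z in rad, a list of three. A call has exactly 10 rows; each row is the pose to reach, as a shift and turn from the pose commanded when the call began, along the tool's axes at that moment; what a row does not reach only later rows make up. A row lasts 1/8 s, in which the tool goes at most 62.5 mm and 10.7 degrees, less where a joint would pass 70% of its speed; a pose out of reach is approached as far as the arm can. A call with a gripper value outside its range is refused whole. The fingers move at their own pace and stop on an object; FORCE is the grip in N (left out, the last holds). Time passes only in rows, so rows that repeat a pose let the fingers close, or fill a call up. It gives the time, the measured TCP pose, the force and the opening at its end, in the units of the state.
- sensors.observe(): the state, without advancing time (a new reading comes with each control period).
- snapshot(name): name is "side" or "top"; returns the picture (420x560x3 uint8, red, green, blue); there is no depth.
- camera_params(name): a dict with "camera_matrix" (3x3 intrinsics, pixels), "extrinsics" (4x4, takes a point from world to camera coordinates). Camera axes: x right, y down, z forward; pixel columns grow to the right and rows downward; lengths in m; the calibration is good to about 2 mm. A picture is of the moment at which its call begins. camera_params takes no time and is no camera call.
- env.job_done(): hands the job in, once; it reports no verdict.
The state is a dict: "time_s": time; "joint_positions": joint angles; "qd": joint speeds; "tau": joint torques, N m; "tool_pos": TCP position; "tool_rot": TCP orientation; "force": force on the tool from outside, world axes, zero at the start; "torque": the same for the moment, N m; "width": finger opening in m.
Only numpy, scipy, OpenCV 4.12 (cv2) and the standard library are available. Lean on these libraries where they do the work, as an engineer would, in place of code of your own. Each camera call takes 0.05 s, during which the arm holds its last target.

## Working session

There is one attempt and no reset: what is moved stays moved. The work goes in short steps, Python scripts to look and compute and a shell command to move; the robot and the scene stay as the last step left them, time stands still between calls to the robot, and variables do not carry over. Pictures are saved under pics/ and viewed, and the job is handed in when it is done.

```bash
ls; mkdir -p pics; python3 - <<'E'
from bench import sensors,snapshot,camera_params
import cv2
s=sensors.observe();print(s)
for n in("side","top"):
    cv2.imwrite(f"pics/{n}0.png",snapshot(n)[:,:,::-1]);p=camera_params(n);print(p)
E
```

```text
pics
{'time_s': 0.0, 'joint_positions': array([ 1.08327833e+00,  9.18265531e-02,  1.23188843e+00, -8.78769477e-06,
        1.81981714e+00, -5.66794795e-02]), 'qd': array([ 0.00086142, -0.00015783, -0.00121412, -0.00050205, -0.00086544,
       -0.00040913]), 'tau': array([-1.24033988e-05, -4.46454477e+01, -4.06444931e+01,  6.95607229e-02,
        2.93239590e-02, -1.49102229e-04]), 'tool_pos': array([0.25040376, 0.54485329, 0.19462486]), 'tool_rot': array([-6.71430819e-01, -3.06847734e+00,  2.93754763e-03]), 'force': array([ 0.01827717, -0.35401829, -0.81282904]), 'torque': array([0.00601632, 0.01880917, 0.04160565]), 'width': 0.0878913972020394}
{'camera_matrix': array([[380.0715984 ,   0.        , 279.58854496],
       [  0.        , 380.0715984 , 214.07711692],
       [  0.        ,   0.        ,   1.        ]]), 'extrinsics': array([[-0.97526514, -0.22098052, -0.00505192,  0.58875606],
       [-0.132904  ,  0.60450841, -0.7854337 ,  0.0616849 ],
       [ 0.17661948, -0.76533469, -0.61892518,  0.80792571],
       [ 0.        ,  0.        ,  0.        ,  1.        ]])}
{'camera_matrix': array([[424.82731621,   0.        , 276.00945275],
       [  0.        , 424.82731621, 211.32641569],
       [  0.        ,   0.        ,   1.        ]]), 'extrinsics': array([[-0.00824499, -0.99949347, -0.030738  ,  0.08059708],
       [-0.99897759,  0.00959934, -0.04417714,  0.60389863],
       [ 0.04444983,  0.03034233, -0.99855073,  0.86851588],
       [ 0.        ,  0.        ,  0.        ,  1.        ]])}
```

View pics/side0.png

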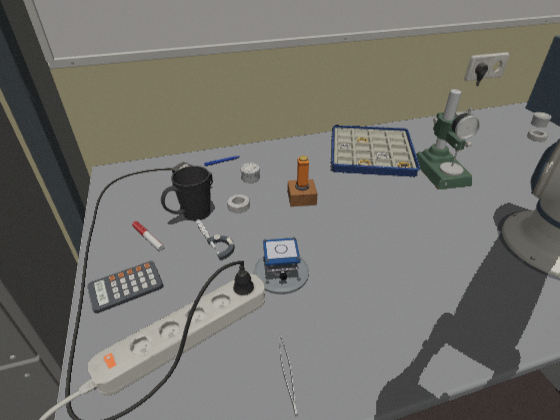

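View pics/top0.png

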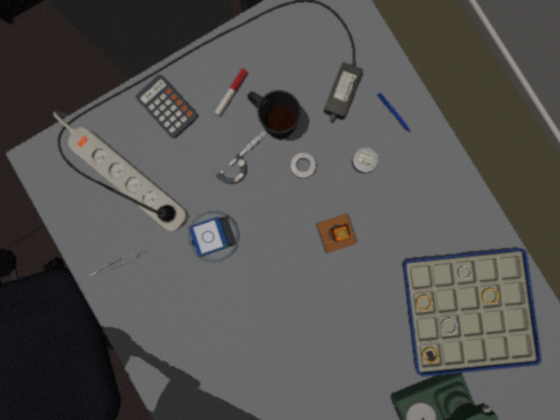

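```bash
cat > h.py <<'E'
import numpy as np,cv2
from bench import camera_params
P={n:camera_params(n) for n in("side","top")}
def ray(n,uv):
    p=P[n];R=p["extrinsics"][:3,:3];t=p["extrinsics"][:3,3]
    d=R.T@np.linalg.inv(p["camera_matrix"])@np.array([uv[0],uv[1],1.]);return -R.T@t,d/np.linalg.norm(d)
def onz(n,uv,z):
    o,d=ray(n,uv);return o+d*(z-o[2])/d[2]
def proj(n,X):
    p=P[n];x=p["extrinsics"][:3,:3]@np.asarray(X,float)+p["extrinsics"][:3,3];x=p["camera_matrix"]@x;return x[:2]/x[2]
def tri(a,b):
    A=[];B=[]
    M=np.zeros((3,3));v=np.zeros(3)
    for n,uv in(("side",a),("top",b)):
        o,d=ray(n,uv);Q=np.eye(3)-np.outer(d,d);M+=Q;v+=Q@o
    X=np.linalg.solve(M,v);return X,proj("side",X)-a,proj("top",X)-b
E
python3 - <<'E'
import cv2,numpy as np
s=cv2.imread('pics/side0.png');t=cv2.imread('pics/top0.png')
def c(i,x,y,w,h,k):return cv2.resize(i[y:y+h,x:x+w],None,fx=k,fy=k,interpolation=cv2.INTER_CUBIC)
a=np.hstack([c(t,185,205,60,60,6),c(t,310,205,60,60,6)]);b=np.hstack([c(s,250,230,64,64,6)[:360,:360],c(s,275,150,60,60,6)])
cv2.imwrite('pics/z.png',cv2.resize(np.vstack([a,b]),(600,600)))
E
```

```text
(no output)
```

View pics/z.png

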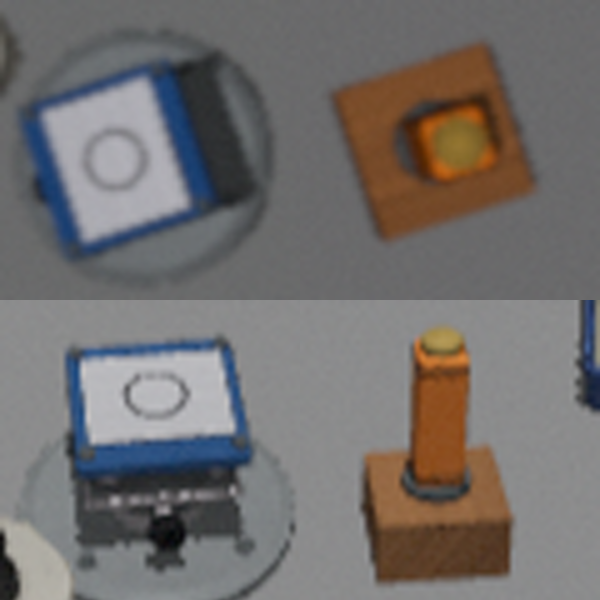

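```bash
cat > m.py <<'E'
import cv2,numpy as np,sys
from h import *
K=8
def crop(n,x,y,w,h,img):
    return cv2.resize(img[y:y+h,x:x+w],None,fx=K,fy=K,interpolation=cv2.INTER_CUBIC)
def back(p,x,y): return (np.asarray(p,float)+.5)/K-.5+np.array([x,y])
def big(m):
    cs,_=cv2.findContours(m.astype(np.uint8),cv2.RETR_EXTERNAL,cv2.CHAIN_APPROX_NONE);return max(cs,key=cv2.contourArea)
def ring(n,x,y,w,h,img):
    c=crop(n,x,y,w,h,img);hsv=cv2.cvtColor(c,cv2.COLOR_BGR2HSV)
    tag=((hsv[...,1]<60)&(hsv[...,2]>145)).astype(np.uint8)
    t=big(tag);m=np.zeros_like(tag);cv2.drawContours(m,[t],-1,1,-1)
    m=cv2.erode(m,np.ones((K*3,K*3)))
    med=np.median(hsv[...,2][m>0]);d=(m>0)&(hsv[...,2]<med-25)
    cs,_=cv2.findContours(d.astype(np.uint8),cv2.RETR_EXTERNAL,cv2.CHAIN_APPROX_NONE)
    k=max(cs,key=cv2.contourArea);e=cv2.fitEllipse(k)
    return back(e[0],x,y),np.array(e[1])/K, back(cv2.minAreaRect(t)[0],x,y),cv2.minAreaRect(t)
if __name__=="__main__":
    s=cv2.imread('pics/side0.png');t=cv2.imread('pics/top0.png')
    a=ring("side",250,230,64,50,s);b=ring("top",185,205,60,60,t);print(a,b)
    print("ring",tri(a[0],b[0]))
    def hs(i,x,y,w,h): 
        c=crop(0,x,y,w,h,i);return c,cv2.cvtColor(c,cv2.COLOR_BGR2HSV)
    for n,i,(x,y,w,h) in(("top",t,(310,205,60,60)),("side",s,(275,150,60,60))):
        c,v=hs(i,x,y,w,h)
        H,S,V=v[...,0],v[...,1],v[...,2]
        blk=big((S>90)&(V>60)); r=cv2.minAreaRect(blk)
        org=big((H<18)&(S>200)&(V>150)); ro=cv2.minAreaRect(org)
        br=big((H>=19)&(H<35)&(S>90)&(V>120));e=cv2.fitEllipse(br)
        print(n,"blk",back(cv2.boxPoints(r),x,y).round(2).tolist(),back(r[0],x,y),"brass",back(e[0],x,y),np.array(e[1])/K,"org",back(cv2.boxPoints(ro),x,y).round(2).tolist())
        if n=="top":
            tb=back(e[0],x,y);tc=back(r[0],x,y)
            q=[onz(n,p,.034) for p in back(cv2.boxPoints(r),x,y)];print("stand corners",np.round(q,4),np.mean(q,0))
            print("brass at .118",onz(n,tb,.118))
        else: print("brass tri",tri(back(e[0],x,y),tb)); print(onz(n,back(e[0],x,y),.118))
    # base disk top
    c,v=hs(t,180,200,70,70)
E
python3 m.py
```

```text
(array([280.68705177, 248.55413628]), array([ 9.01600742, 12.55170345]), array([281.01818657, 248.72442245]), ((251.64549255371094, 153.29537963867188), (140.47537231445312, 240.25912475585938), 84.96807098388672)) (array([207.59560013, 236.48124123]), array([12.4456358 , 12.88804436]), array([207.68124962, 236.35625267]), ((184.9499969482422, 254.3500213623047), (220.72698974609375, 181.19851684570312), 71.56504821777344))
ring (array([0.55406744, 0.20873716, 0.06384235]), array([-0.05271538, -0.00160451]), array([0.01013171, 0.04881023]))
top blk [[315.86, 223.1], [346.94, 212.67], [356.98, 242.63], [325.91, 253.05]] [336.42123032 232.86067963] brass [341.33210182 233.20005608] [8.61070538 9.05364227] org [[335.3, 238.65], [336.67, 236.16], [341.26, 238.67], [339.89, 241.17]]
stand corners [[ 0.5791 -0.0059  0.034 ]
 [ 0.5996 -0.0689  0.034 ]
 [ 0.539  -0.0881  0.034 ]
 [ 0.5185 -0.0254  0.034 ]] [ 0.55907728 -0.0470525   0.034     ]
brass at .118 [ 0.55895109 -0.04669237  0.118     ]
side blk [[281.91, 158.81], [309.73, 153.84], [318.62, 203.63], [290.81, 208.6]] [300.26700401 181.22018051] brass [302.96263695 157.48960161] [4.52942467 7.97921419] org [[306.5, 160.13], [306.88, 159.75], [307.06, 159.94], [306.69, 160.31]]
brass tri (array([ 0.55884632, -0.04731175,  0.11302309]), array([-0.02830879,  0.00012897]), array([0.00674191, 0.03485061]))
[ 0.55743114 -0.03871651  0.118     ]
```

```bash
python3 - <<'E'
import cv2,numpy as np
from m import *
from scipy.spatial.transform import Rotation as R
from bench import sensors
s=sensors.observe();print(R.from_rotvec(s['tool_rot']).as_matrix().round(4))
t=cv2.imread('pics/top0.png')
x,y,w,h=325,215,30,35
c=crop(0,x,y,w,h,t);v=cv2.cvtColor(c,cv2.COLOR_BGR2HSV)
c=cv2.resize(t[y:y+h,x:x+w],None,fx=16,fy=16,interpolation=cv2.INTER_CUBIC)
cv2.imwrite('pics/h.png',c)
H,S,V=cv2.split(v)
for th in(130,145,160):
    k=big((S>110)&(V>th)&(H>8));r=cv2.minAreaRect(k)
    q=np.array([onz('top',p,.110)[:2] for p in back(cv2.boxPoints(r),x,y)])
    d=np.diff(q,axis=0);print(th,r,q.mean(0),np.linalg.norm(d,axis=1),np.degrees(np.arctan2(d[:,1],d[:,0])))
E
```

```text
[[-9.086e-01  4.176e-01 -8.000e-04]
 [ 4.176e-01  9.086e-01 -1.600e-03]
 [ 1.000e-04 -1.800e-03 -1.000e+00]]
130 ((132.2184295654297, 150.25482177734375), (102.45213317871094, 102.47019958496094), 73.20162963867188) [ 0.55863156 -0.04721631] [0.02354979 0.0234886  0.02351377] [ -73.66256253 -164.1181268   106.36601064]
145 ((111.85385131835938, 192.13075256347656), (48.99371337890625, 27.907812118530273), 29.744882583618164) [ 0.54904301 -0.04241122] [0.00642624 0.01119753 0.00642177] [ -30.42501476 -120.34843005  149.55614916]
160 ((108.84613037109375, 191.73077392578125), (33.282012939453125, 19.691856384277344), 33.6900634765625) [ 0.54913949 -0.04172432] [0.00453439 0.00760625 0.00453218] [ -34.34449469 -124.31837245  145.6445929 ]
```

View pics/h.png

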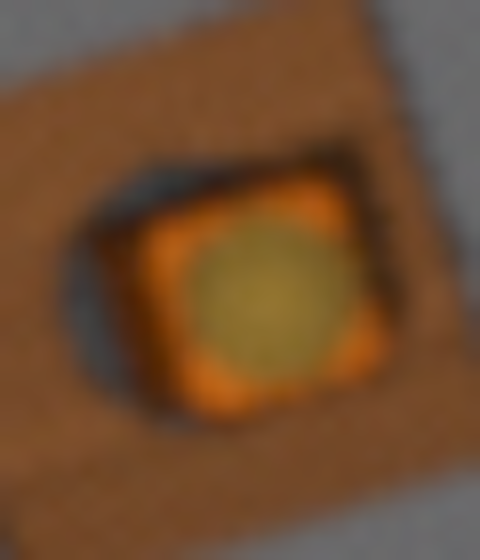

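```bash
cat > g.py <<'E'
import numpy as np,sys
from scipy.spatial.transform import Rotation as R
from bench import sensors
def to(x,y,z):
    s=sensors.observe();M=R.from_rotvec(s['tool_rot']).as_matrix();yw=np.arctan2(M[1,1],M[0,1])
    print('t',round(s['time_s'],2),'pos',s['tool_pos'].round(4),'yaw_y',round(np.degrees(yw),2),'zaxis',M[:,2].round(4),'F',s['force'].round(2),'tq',s['torque'].round(3),'w',round(s['width'],4))
    c,n=np.cos(yw),np.sin(yw);I=np.array([[n,c,0],[-c,n,0],[0,0,-1]])
    print('tool mm (ideal down)',(I.T@(np.array([x,y,z])-s['tool_pos'])*1e3).round(2))
to(*map(float,sys.argv[1:4]))
E
python3 -m inch '[{"claw":0.6,"linear":[-53,-41,0],"angular":[0,0,0.086]},{"claw":0.6,"linear":[-105,-82,0],"angular":[0,0,0.171]},{"claw":0.6,"linear":[-158,-123,0],"angular":[0,0,0.257]},{"claw":0.6,"linear":[-211,-164,0],"angular":[0,0,0.343]},{"claw":0.6,"linear":[-264,-205,0],"angular":[0,0,0.43]},{"claw":0.6,"linear":[-316,-245,0],"angular":[0,0,0.514]},{"claw":0.6,"linear":[-369,-286,0],"angular":[0,0,0.6]},{"claw":0.6,"linear":[-422,-327,0],"angular":[0,0,0.686]},{"claw":0.6,"linear":[-475,-368,0],"angular":[0,0,0.771]},{"claw":0.6,"linear":[-527,-409,0],"angular":[0,0,0.857]}]' 20; python3 g.py .5587 -.0471 .195
```

```text
time_s: 1.35
tool_pos: [0.5398, -0.011, 0.1954]
tool_rot: [-1.889, -2.509, -0.0]
force: [0.8, 0.7, 0.6]
width: 0.053
t 1.35 pos [ 0.5398 -0.011   0.1954] yaw_y 16.05 zaxis [-3.e-04  3.e-04 -1.e+00] F [0.8  0.7  0.59] tq [ 0.021  0.04  -0.015] w 0.053
tool mm (ideal down) [39.87  8.18  0.38]
```

```bash
python3 -m inch '[{"claw":0.6,"linear":[0,0,0],"angular":[0,0,0]},{"claw":0.6,"linear":[0,0,0],"angular":[0,0,0]},{"claw":0.6,"linear":[0,0,0],"angular":[0,0,0]},{"claw":0.6,"linear":[0,0,0],"angular":[0,0,0]},{"claw":0.6,"linear":[0,0,0],"angular":[0,0,0]},{"claw":0.6,"linear":[0,0,0],"angular":[0,0,0]},{"claw":0.6,"linear":[0,0,0],"angular":[0,0,0]},{"claw":0.6,"linear":[0,0,0],"angular":[0,0,0]},{"claw":0.6,"linear":[0,0,0],"angular":[0,0,0]},{"claw":0.6,"linear":[0,0,0],"angular":[0,0,0]}]' ; python3 g.py .5587 -.0471 .063
```

```text
time_s: 2.6
tool_pos: [0.5393, -0.0092, 0.1957]
tool_rot: [-1.886, -2.512, 0.0]
force: [0.3, -0.2, -0.7]
width: 0.0526
t 2.6 pos [ 0.5393 -0.0092  0.1957] yaw_y 16.21 zaxis [-0. -0. -1.] F [ 0.34 -0.2  -0.66] tq [-0.074  0.021  0.029] w 0.0526
tool mm (ideal down) [ 41.84   8.   132.73]
```

```bash
python3 -m inch '[{"claw":0.6,"linear":[21,4,0],"angular":[0,0,0]},{"claw":0.6,"linear":[42,8,0],"angular":[0,0,0]},{"claw":0.6,"linear":[42,8,0],"angular":[0,0,0]},{"claw":0.6,"linear":[42,8,30],"angular":[0,0,0]},{"claw":0.6,"linear":[42,8,65],"angular":[0,0,0]},{"claw":0.6,"linear":[42,8,95],"angular":[0,0,0]},{"claw":0.6,"linear":[42,8,120],"angular":[0,0,0]},{"claw":0.6,"linear":[42,8,132],"angular":[0,0,0]},{"claw":0.6,"linear":[42,8,132],"angular":[0,0,0]},{"claw":0.6,"linear":[42,8,132],"angular":[0,0,0]}]' ; python3 g.py .5587 -.0471 .063; python3 - <<'E'
from bench import snapshot
import cv2
i=snapshot('top')[:,:,::-1];j=snapshot('side')[:,:,::-1]
import numpy as np
cv2.imwrite('pics/a.png',np.hstack([cv2.resize(i[180:290,285:395],(400,400)),cv2.resize(j[110:220,245:355],(400,400))]))
E
```

```text
time_s: 3.85
tool_pos: [0.5361, 0.0333, 0.0651]
tool_rot: [1.885, 2.511, 0.002]
force: [-0.3, -0.3, 0.3]
width: 0.0527
t 3.85 pos [0.5361 0.0333 0.0651] yaw_y 16.21 zaxis [ 2.e-03 -1.e-04 -1.e+00] F [-0.35 -0.28  0.33] tq [-0.085  0.045  0.034] w 0.0527
tool mm (ideal down) [83.49 -0.69  2.13]
```

View pics/a.png

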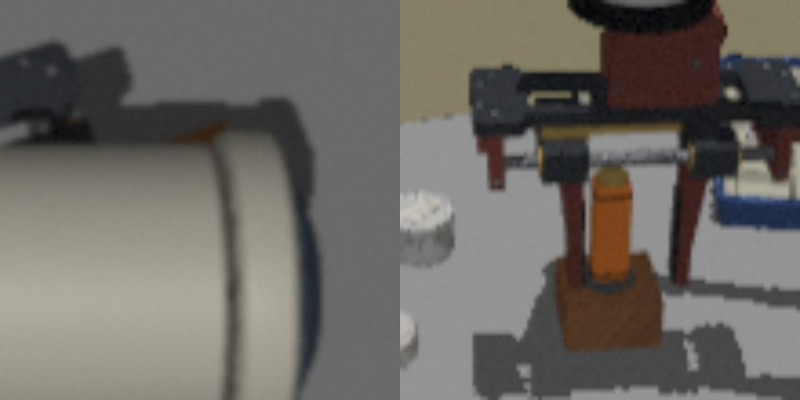

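```bash
sed -i 's/\[\[n,c,0\],\[-c,n,0\]/[[-n,c,0],[c,n,0]/' g.py; python3 -m inch '[{"claw":0.6,"linear":[-20,-0.7,2],"angular":[0,0,0]},{"claw":0.6,"linear":[-40,-0.7,2],"angular":[0,0,0]},{"claw":0.6,"linear":[-60,-0.7,2],"angular":[0,0,0]},{"claw":0.6,"linear":[-75,-0.7,2],"angular":[0,0,0]},{"claw":0.6,"linear":[-83.5,-0.7,2],"angular":[0,0,0]},{"claw":0.6,"linear":[-83.5,-0.7,2],"angular":[0,0,0]},{"claw":0.6,"linear":[-83.5,-0.7,2],"angular":[0,0,0]},{"claw":0.6,"linear":[-83.5,-0.7,2],"angular":[0,0,0]},{"claw":0.6,"linear":[-83.5,-0.7,2],"angular":[0,0,0]},{"claw":0.6,"linear":[-83.5,-0.7,2],"angular":[0,0,0]}]' ; python3 g.py .5587 -.0471 .063; python3 - <<'E'
from bench import snapshot
import cv2
j=snapshot('side')[:,:,::-1]
cv2.imwrite('pics/b.png',cv2.resize(j[110:220,245:355],(500,500)))
E
```

```text
time_s: 5.2
tool_pos: [0.5579, -0.0467, 0.0618]
tool_rot: [1.885, 2.513, 0.0]
force: [0.3, 0.3, -0.1]
width: 0.0526
t 5.2 pos [ 0.5579 -0.0467  0.0618] yaw_y 16.24 zaxis [ 1.e-04 -0.e+00 -1.e+00] F [ 0.31  0.28 -0.11] tq [-0.017  0.046 -0.005] w 0.0526
tool mm (ideal down) [-0.65  0.63 -1.22]
```

View pics/b.png

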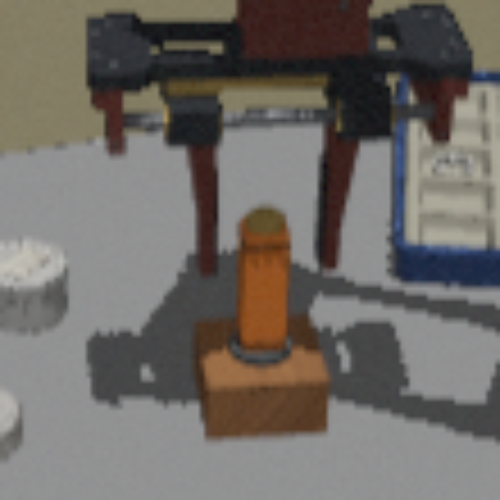

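```bash
python3 -c "
from h import *
print(proj('side',[.5579,-.0467,.0618]),proj('side',[.5579,-.0467,.118]),proj('side',[.5587,-.0471,.034]))"
```

```text
[302.57196441 176.55883601] [303.36759377 155.75518405] [301.90432445 186.13873784]
```

```bash
python3 -c "
from h import *
print(proj('side',[.5361,.0333,.0651]),proj('side',[.5579,-.0467,.142]))
c=np.array([.5579,-.0467]);u=np.array([.96,.28]);v=np.array([-.28,.96])
for z in(.062,.082):
  for a in(-.026,.026):
    for b in (-.01,.01): print(z,a,b,proj('side',[*(c+a*u+b*v),z]))
"
python3 - <<'E'
from bench import snapshot
import cv2
j=snapshot('side')[:,:,::-1]
cv2.imwrite('pics/c.png',cv2.resize(j[120:200,260:340],(640,600),interpolation=cv2.INTER_CUBIC)[:, :])
E
```

```text
[306.03483274 195.65268105] [303.72710582 146.35487321]
0.062 -0.026 -0.01 [312.89944583 173.83608798]
0.062 -0.026 0.01 [313.99804459 178.3649551 ]
0.062 0.026 -0.01 [291.31890948 174.63786635]
0.062 0.026 0.01 [292.04212466 179.19256063]
0.082 -0.026 -0.01 [313.31472136 166.65245543]
0.082 -0.026 0.01 [314.43605136 171.11734693]
0.082 0.026 -0.01 [291.43782615 167.44667656]
0.082 0.026 0.01 [292.1732997  171.93745453]
```

View pics/c.png

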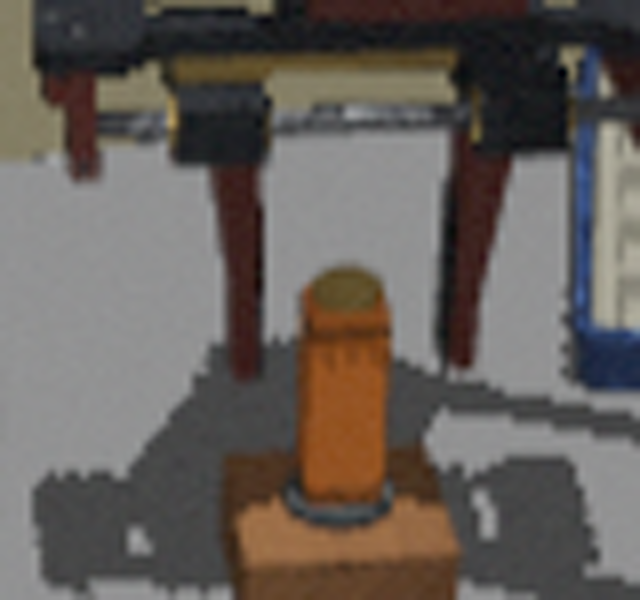

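```bash
python3 - <<'E'
from bench import snapshot
import cv2
from h import *
j=snapshot('top')[:,:,::-1];print(proj('top',[.5579,-.0467,.0618]),proj('top',[.5579,-.0467,.118]))
cv2.imwrite('pics/d.png',cv2.resize(j[130:310,260:440],(600,600),interpolation=cv2.INTER_CUBIC))
E
```

```text
[337.81247726 233.5304592 ] [341.34500385 233.77761628]
```

View pics/d.png

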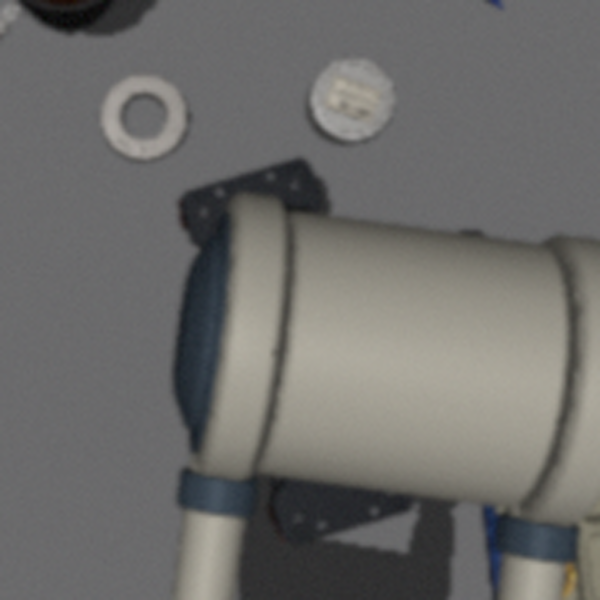

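```bash
python3 -m inch '[{"claw":0.6,"linear":[0,0.5,4],"angular":[0,0,0]},{"claw":0.6,"linear":[0,0.5,8],"angular":[0,0,0]},{"claw":0.6,"linear":[0,0.5,12],"angular":[0,0,0]},{"claw":0.5,"linear":[0,0.5,12],"angular":[0,0,0]},{"claw":0.4,"linear":[0,0.5,12],"angular":[0,0,0]},{"claw":0.35,"linear":[0,0.5,12],"angular":[0,0,0]},{"claw":0.3,"linear":[0,0.5,12],"angular":[0,0,0]},{"claw":0.2,"linear":[0,0.5,12],"angular":[0,0,0]},{"claw":0.1,"linear":[0,0.5,12],"angular":[0,0,0]},{"claw":0.1,"linear":[0,0.5,12],"angular":[0,0,0]}]' 45; python3 g.py .5587 -.0471 .050; python3 - <<'E'
from bench import snapshot
import cv2
j=snapshot('side')[:,:,::-1]
cv2.imwrite('pics/e.png',cv2.resize(j[120:220,250:350],(600,600),interpolation=cv2.INTER_CUBIC)[:, :])
E
```

```text
time_s: 6.6
tool_pos: [0.5585, -0.0468, 0.0499]
tool_rot: [1.886, 2.512, 0.0]
force: [0.4, 0.2, 0.5]
width: 0.0237
t 6.6 pos [ 0.5585 -0.0468  0.0499] yaw_y 16.22 zaxis [ 4.e-04 -0.e+00 -1.e+00] F [0.44 0.18 0.48] tq [-0.033 -0.067 -0.039] w 0.0237
tool mm (ideal down) [-0.37  0.06 -0.13]
```

View pics/e.png

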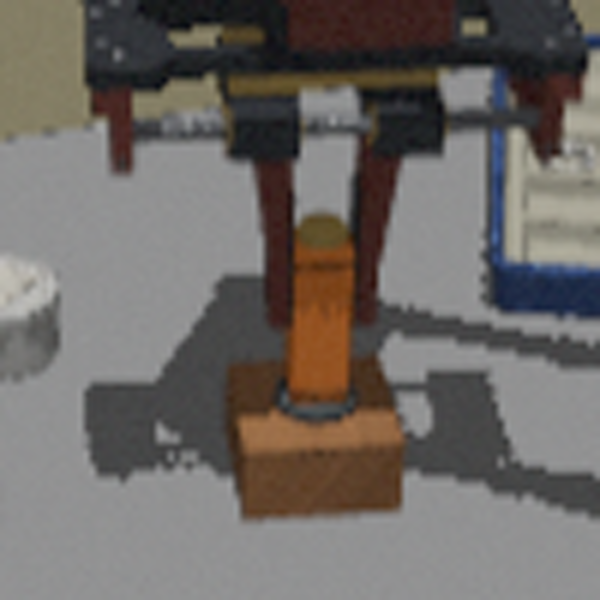

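```bash
python3 -m inch '[{"claw":0.1,"linear":[0,0,-6],"angular":[0,0,0]},{"claw":0.1,"linear":[0,0,-14],"angular":[0,0,0]},{"claw":0.1,"linear":[0,0,-24],"angular":[0,0,0]},{"claw":0.1,"linear":[0,0,-38],"angular":[0,0,0]},{"claw":0.1,"linear":[0,0,-56],"angular":[0,0,0]},{"claw":0.1,"linear":[0,0,-78],"angular":[0,0,0]},{"claw":0.1,"linear":[0,0,-98],"angular":[0,0,0]},{"claw":0.1,"linear":[0,0,-112],"angular":[0,0,0]},{"claw":0.1,"linear":[0,0,-120],"angular":[0,0,0]},{"claw":0.1,"linear":[0,0,-120],"angular":[0,0,0]}]'; python3 g.py .5541 .2087 .170; python3 - <<'E'
from bench import snapshot
import cv2
j=snapshot('side')[:,:,::-1]
cv2.imwrite('pics/f.png',cv2.resize(j[80:220,230:370],(600,600),interpolation=cv2.INTER_CUBIC)[:, :])
E
```

```text
time_s: 7.9
tool_pos: [0.5586, -0.0468, 0.1702]
tool_rot: [1.886, 2.512, 0.0]
force: [0.0, -1.1, -1.3]
width: 0.0238
t 7.9 pos [ 0.5586 -0.0468  0.1702] yaw_y 16.22 zaxis [ 6.e-04 -1.e-04 -1.e+00] F [ 0.03 -1.12 -1.3 ] tq [ 0.019  0.025 -0.009] w 0.0238
tool mm (ideal down) [2.4659e+02 6.7010e+01 1.5000e-01]
```

View pics/f.png

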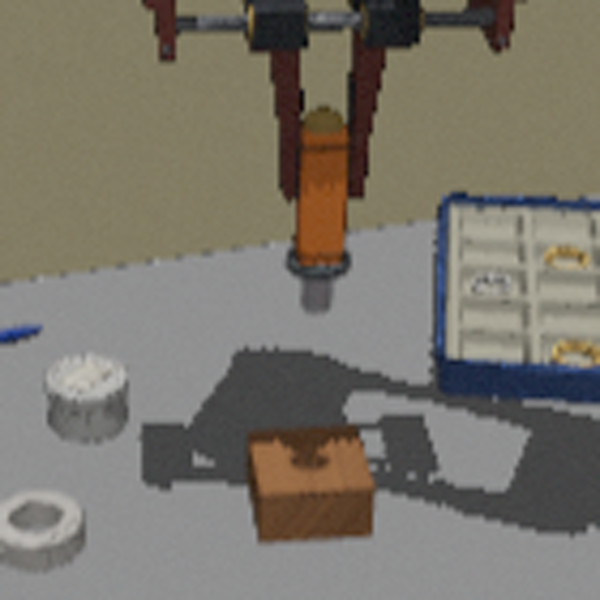

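```bash
python3 -m inch '[{"claw":0.1,"linear":[10,2.7,0],"angular":[0,0,0]},{"claw":0.1,"linear":[35,9.5,0],"angular":[0,0,0]},{"claw":0.1,"linear":[70,19,0],"angular":[0,0,0]},{"claw":0.1,"linear":[110,30,0],"angular":[0,0,0]},{"claw":0.1,"linear":[150,41,0],"angular":[0,0,0]},{"claw":0.1,"linear":[190,51.6,0],"angular":[0,0,0]},{"claw":0.1,"linear":[220,59.8,0],"angular":[0,0,0]},{"claw":0.1,"linear":[238,64.7,0],"angular":[0,0,0]},{"claw":0.1,"linear":[246.6,67,0],"angular":[0,0,0]},{"claw":0.1,"linear":[246.6,67,0],"angular":[0,0,0]}]'; python3 g.py .5541 .2087 .120; python3 - <<'E'
from bench import snapshot
import cv2
j=snapshot('side')[:,:,::-1];cv2.imwrite('pics/g_raw.png',j)
i=snapshot('top')[:,:,::-1];cv2.imwrite('pics/gt_raw.png',i)
cv2.imwrite('pics/g.png',np.hstack([cv2.resize(j[160:300,210:350],(400,400),interpolation=cv2.INTER_CUBIC),cv2.resize(i[170:310,140:280],(400,400))]) if 0 else cv2.hconcat([cv2.resize(j[160:300,210:350],(400,400),interpolation=cv2.INTER_CUBIC),cv2.resize(i[170:310,140:280],(400,400))]))
E
```

```text
time_s: 9.2
tool_pos: [0.5539, 0.2086, 0.1695]
tool_rot: [-1.886, -2.513, 0.001]
force: [-0.0, -0.2, -1.8]
width: 0.024
t 9.2 pos [0.5539 0.2086 0.1695] yaw_y 16.22 zaxis [-4.e-04 -4.e-04 -1.e+00] F [-0.03 -0.16 -1.78] tq [-0.054  0.017  0.038] w 0.024
tool mm (ideal down) [-1.00e-02  2.50e-01  4.95e+01]
```

View pics/g.png

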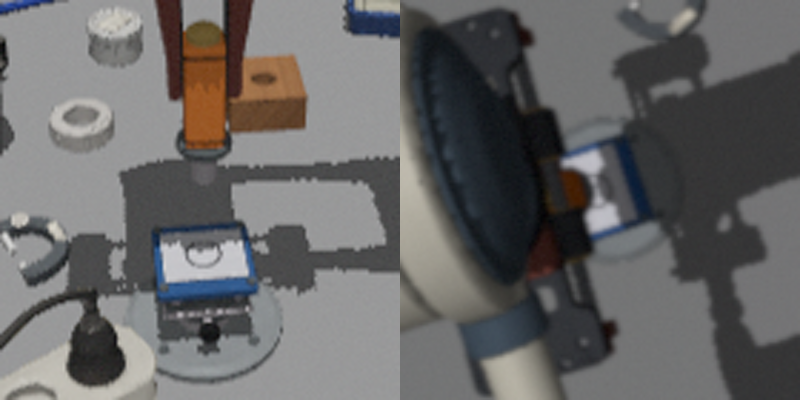

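```bash
python3 - <<'E'
from h import *
for z in (.129,.135): print(proj('side',[.5539,.2086,z]))
print(proj('side',[.5541,.2087,.064]))
for z in (.159,.229,.237): print(z,proj('side',[.5539,.2086,z]),proj('side',[.5539+.008*1,.2086,z])-proj('side',[.5539,.2086,z]))
j=cv2.imread('pics/g_raw.png');cv2.imwrite('pics/g2.png',cv2.resize(j[160:260,245:320],(600,800)[::1],interpolation=cv2.INTER_CUBIC)[:600])
E
```

```text
[280.62018467 221.40677422]
[280.60857879 218.74447981]
[280.6213346  248.47459447]
0.159 [280.56082445 207.79001864] [-4.57046908 -0.60886559]
0.229 [280.40813304 172.76384149] [-4.89698522 -0.57071432]
0.237 [280.38927717 168.43845699] [-4.93729634 -0.56524569]
```

View pics/g2.png

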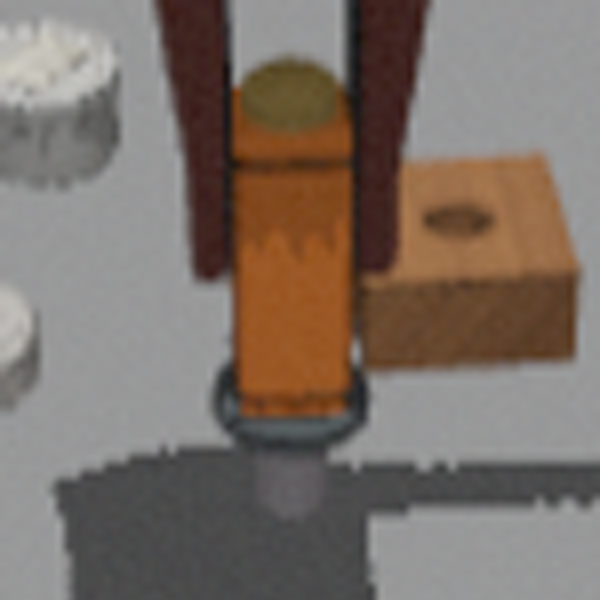

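```bash
python3 - <<'E'
from m import *
s=cv2.imread('pics/g_raw.png');x,y,w,h=265,160,35,25
c=crop(0,x,y,w,h,s);v=cv2.cvtColor(c,cv2.COLOR_BGR2HSV);H,S,V=cv2.split(v)
for th in (100,70):
    e=cv2.fitEllipse(big((H>=19)&(H<35)&(S>90)&(V>th)));print(back(e[0],x,y),np.array(e[1])/K)
E
```

```text
[280.701231   171.90443802] [3.37104344 6.93270731]
[280.71938324 171.40606689] [ 8.08398628 11.79629898]
```

```bash
python3 - <<'E'
from m import *
C=np.array([.5539,.2086])
th=np.linspace(0,2*np.pi,60)
def circ(r,z,C=C): return np.array([proj('side',[C[0]+r*np.cos(a),C[1]+r*np.sin(a),z]) for a in th])
for n,r,z in(("face",.008,.1295),("collarbot",.017,.1535),("collartop",.017,.1595),("btn",.006,.2375)):
    q=circ(r,z);print(n,'v',q[:,1].min().round(2),q[:,1].max().round(2),'u',q[:,0].min().round(2),q[:,0].max().round(2))
s=cv2.imread('pics/g_raw.png')
print(s[160:230,281].tolist())
E
```

```text
face v 218.32 224.11 u 276.05 285.18
collarbot v 204.4 216.54 u 270.65 290.49
collartop v 201.64 213.72 u 270.58 290.54
btn v 166.19 170.18 u 276.58 284.19
[[154, 153, 155], [154, 153, 152], [152, 151, 150], [153, 153, 152], [153, 152, 152], [153, 153, 152], [134, 138, 140], [79, 98, 108], [38, 73, 88], [42, 79, 95], [44, 83, 101], [47, 85, 103], [48, 87, 102], [47, 84, 102], [45, 82, 100], [50, 84, 102], [45, 84, 114], [29, 76, 130], [32, 74, 134], [27, 62, 114], [21, 46, 80], [27, 59, 106], [32, 72, 130], [33, 75, 132], [26, 70, 128], [24, 70, 127], [32, 71, 131], [22, 70, 128], [33, 72, 131], [30, 75, 132], [31, 75, 133], [31, 79, 141], [38, 89, 155], [39, 89, 156], [40, 89, 154], [38, 89, 155], [41, 91, 157], [39, 90, 156], [36, 87, 155], [38, 89, 154], [35, 87, 154], [37, 87, 156], [38, 88, 154], [40, 90, 156], [38, 89, 155], [38, 88, 154], [34, 86, 153], [35, 86, 153], [31, 84, 152], [29, 68, 126], [18, 56, 104], [30, 64, 120], [71, 77, 82], [95, 95, 88], [84, 83, 78], [61, 57, 53], [68, 65, 63], [85, 84, 84], [97, 95, 97], [99, 97, 99], [97, 95, 97], [101, 99, 101], [98, 94, 96], [99, 97, 99], [89, 87, 88], [72, 73, 73], [76, 77, 78], [76, 73, 73], [79, 76, 78], [75, 75, 74]]
```

```bash
python3 -m inch '[{"claw":0.1,"linear":[0,0.2,8],"angular":[0,0,0]},{"claw":0.1,"linear":[0,0.2,18],"angular":[0,0,0]},{"claw":0.1,"linear":[0,0.2,28],"angular":[0,0,0]},{"claw":0.1,"linear":[0,0.2,38],"angular":[0,0,0]},{"claw":0.1,"linear":[0,0.2,46],"angular":[0,0,0]},{"claw":0.1,"linear":[0,0.2,52],"angular":[0,0,0]},{"claw":0.1,"linear":[0,0.2,55],"angular":[0,0,0]},{"claw":0.1,"linear":[0,0.2,55],"angular":[0,0,0]},{"claw":0.1,"linear":[0,0.2,55],"angular":[0,0,0]},{"claw":0.1,"linear":[0,0.2,55],"angular":[0,0,0]}]'; python3 g.py .5541 .2087 .110; python3 - <<'E'
from bench import snapshot,sensors
import cv2
j=snapshot('side')[:,:,::-1];cv2.imwrite('pics/i_raw.png',j)
cv2.imwrite('pics/i.png',cv2.resize(j[185:285,230:330],(600,600),interpolation=cv2.INTER_CUBIC))
E
python3 -c "
from bench import sensors
print(sensors.observe()['force'])"
```

```text
time_s: 10.55
tool_pos: [0.5543, 0.2089, 0.1152]
tool_rot: [1.886, 2.512, 0.001]
force: [-0.2, -0.1, -0.4]
width: 0.0236
t 10.55 pos [0.5543 0.2089 0.1152] yaw_y 16.22 zaxis [ 6.e-04  2.e-04 -1.e+00] F [-0.2  -0.08 -0.42] tq [-0.058  0.035 -0.004] w 0.0236
tool mm (ideal down) [-0.11 -0.19  5.15]
[ 0.50351735 -0.8178451  -1.31646692]
```

View pics/i.png

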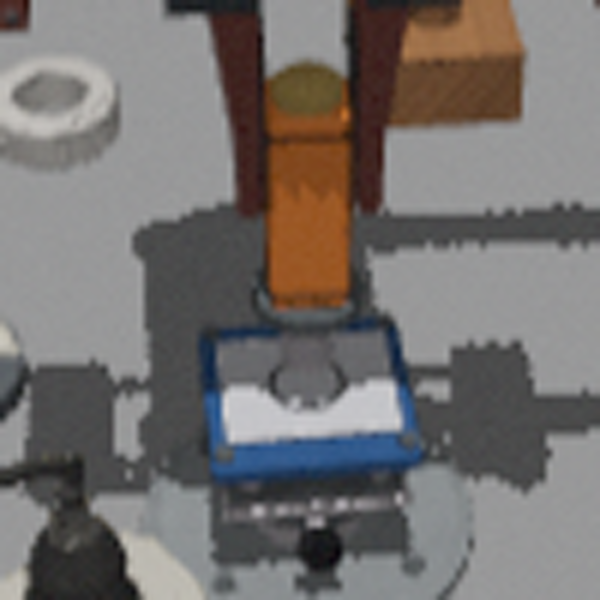

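```bash
python3 - <<'E'
from h import *
j=cv2.imread('pics/i_raw.png');cv2.imwrite('pics/i2.png',cv2.resize(cv2.convertScaleAbs(j[230:262,262:302],alpha=1.4),(800,600)[::1],interpolation=cv2.INTER_CUBIC))
C=[.5543,.2089]
print(proj('side',[*C,.0753]),proj('side',[C[0],C[1]+.008,.0753]))
E
```

```text
[280.47078742 244.05212832] [279.5093236  246.96834536]
```

View pics/i2.png

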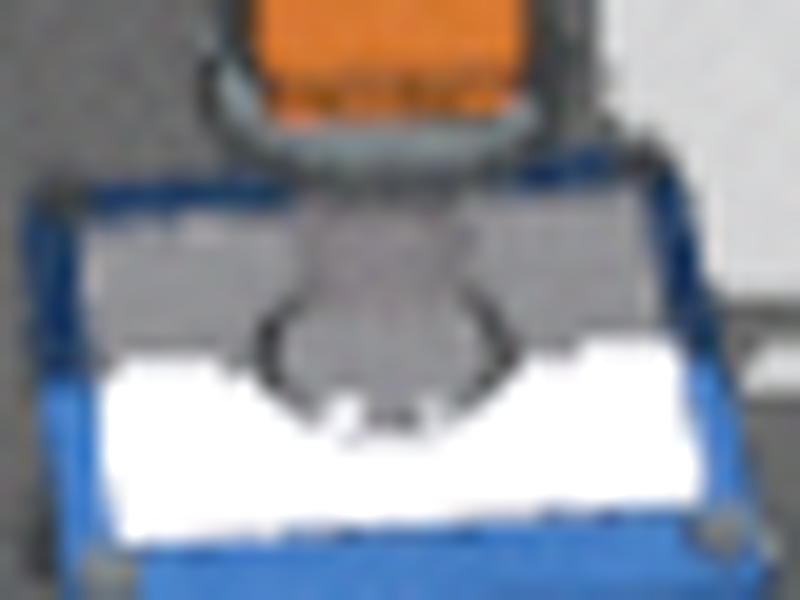

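```bash
python3 -m inch '[{"claw":0.1,"linear":[0,0,1],"angular":[0,0,0]},{"claw":0.1,"linear":[0,0,2],"angular":[0,0,0]},{"claw":0.1,"linear":[0,0,3],"angular":[0,0,0]},{"claw":0.1,"linear":[0,0,4],"angular":[0,0,0]},{"claw":0.1,"linear":[0,0,5],"angular":[0,0,0]},{"claw":0.1,"linear":[0,0,6],"angular":[0,0,0]},{"claw":0.1,"linear":[0,0,6.5],"angular":[0,0,0]},{"claw":0.1,"linear":[0,0,7],"angular":[0,0,0]},{"claw":0.1,"linear":[0,0,7.5],"angular":[0,0,0]},{"claw":0.1,"linear":[0,0,7.5],"angular":[0,0,0]}]'; python3 g.py .5541 .2087 .110
```

```text
time_s: 11.85
tool_pos: [0.5541, 0.2088, 0.1072]
tool_rot: [-1.886, -2.512, 0.0]
force: [0.9, 0.6, -1.4]
width: 0.0236
t 11.85 pos [0.5541 0.2088 0.1072] yaw_y 16.22 zaxis [-1.e-04  0.e+00 -1.e+00] F [ 0.86  0.59 -1.41] tq [-0.019 -0.02  -0.026] w 0.0236
tool mm (ideal down) [-0.1   0.02 -2.83]
```

```bash
python3 -m inch '[{"claw":0.1,"linear":[0,0,0.4],"angular":[0,0,0]},{"claw":0.1,"linear":[0,0,0.8],"angular":[0,0,0]},{"claw":0.1,"linear":[0,0,1.2],"angular":[0,0,0]},{"claw":0.1,"linear":[0,0,1.6],"angular":[0,0,0]},{"claw":0.1,"linear":[0,0,2],"angular":[0,0,0]},{"claw":0.1,"linear":[0,0,2.4],"angular":[0,0,0]},{"claw":0.1,"linear":[0,0,2.8],"angular":[0,0,0]},{"claw":0.1,"linear":[0,0,3.2],"angular":[0,0,0]},{"claw":0.1,"linear":[0,0,3.5],"angular":[0,0,0]},{"claw":0.1,"linear":[0,0,3.5],"angular":[0,0,0]}]'; python3 g.py .5541 .2087 .110
```

```text
time_s: 13.1
tool_pos: [0.5542, 0.2089, 0.1041]
tool_rot: [1.886, 2.512, 0.001]
force: [0.6, 0.3, 1.2]
width: 0.0237
t 13.1 pos [0.5542 0.2089 0.1041] yaw_y 16.22 zaxis [ 5.e-04  2.e-04 -1.e+00] F [0.62 0.3  1.16] tq [-0.112  0.038  0.016] w 0.0237
tool mm (ideal down) [-0.13 -0.15 -5.94]
```

```bash
python3 -m inch '[{"claw":0.1,"linear":[0,0,0.4],"angular":[0,0,0]},{"claw":0.1,"linear":[0,0,0.8],"angular":[0,0,0]},{"claw":0.1,"linear":[0,0,1.2],"angular":[0,0,0]},{"claw":0.1,"linear":[0,0,1.5],"angular":[0,0,0]},{"claw":0.1,"linear":[0,0,1.5],"angular":[0,0,0]},{"claw":0.1,"linear":[0,0,1.5],"angular":[0,0,0]},{"claw":0.1,"linear":[0,0,1.5],"angular":[0,0,0]},{"claw":0.1,"linear":[0,0,1.5],"angular":[0,0,0]},{"claw":0.1,"linear":[0,0,1.5],"angular":[0,0,0]},{"claw":0.1,"linear":[0,0,1.5],"angular":[0,0,0]}]'; python3 g.py .5541 .2087 .110; python3 - <<'E'
from bench import snapshot,sensors
import cv2
for k in range(4):
    j=snapshot('side')[:,:,::-1];s=sensors.observe();print(s['force'].round(2),s['tool_pos'].round(4))
cv2.imwrite('pics/j.png',cv2.resize(j[230:262,262:302],(800,600),interpolation=cv2.INTER_CUBIC))
E
```

```text
time_s: 14.35
tool_pos: [0.5542, 0.2088, 0.1025]
tool_rot: [1.886, 2.512, 0.001]
force: [0.2, -0.6, 5.5]
width: 0.0238
t 14.35 pos [0.5542 0.2088 0.1025] yaw_y 16.21 zaxis [ 5.e-04  2.e-04 -1.e+00] F [ 0.2  -0.63  5.5 ] tq [-0.109  0.121 -0.011] w 0.0238
tool mm (ideal down) [-0.09 -0.17 -7.48]
[-0.17 -0.24  4.61] [0.5543 0.2088 0.1025]
[ 0.38 -0.43  5.72] [0.5542 0.2088 0.1025]
[-0.07 -0.42  4.15] [0.5542 0.2089 0.1025]
[-0.06  0.48  4.76] [0.5543 0.2088 0.1025]
```

View pics/j.png

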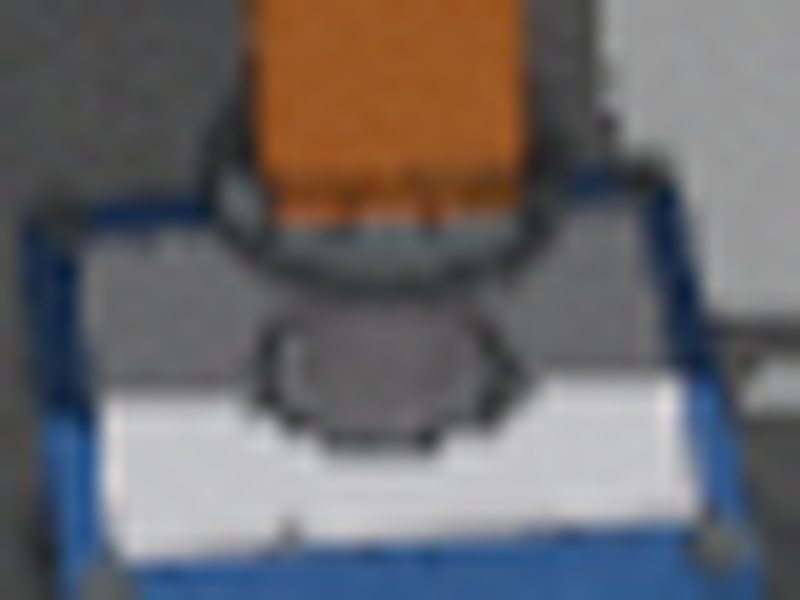

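```bash
python3 -m inch '[{"claw":0.1,"linear":[0,0,0.4],"angular":[0,0,0]},{"claw":0.1,"linear":[0,0,0.8],"angular":[0,0,0]},{"claw":0.1,"linear":[0,0,1.2],"angular":[0,0,0]},{"claw":0.1,"linear":[0,0,1.6],"angular":[0,0,0]},{"claw":0.1,"linear":[0,0,2],"angular":[0,0,0]},{"claw":0.1,"linear":[0,0,2.2],"angular":[0,0,0]},{"claw":0.1,"linear":[0,0,2.2],"angular":[0,0,0]},{"claw":0.1,"linear":[0,0,2.2],"angular":[0,0,0]},{"claw":0.1,"linear":[0,0,2.2],"angular":[0,0,0]},{"claw":0.1,"linear":[0,0,2.2],"angular":[0,0,0]}]'; python3 g.py .5541 .2087 .110; python3 - <<'E'
from bench import snapshot,sensors
import cv2,numpy as np
f=[]
for k in range(8):
    j=snapshot('side')[:,:,::-1];s=sensors.observe();f.append(s['force'])
print(np.mean(f,0),np.std(f,0),s['tool_pos'])
cv2.imwrite('pics/k.png',cv2.resize(j[230:262,262:302],(800,600),interpolation=cv2.INTER_CUBIC))
E
```

```text
time_s: 15.8
tool_pos: [0.5546, 0.209, 0.1014]
tool_rot: [1.885, 2.512, 0.003]
force: [-1.4, 0.1, 8.6]
width: 0.0241
t 15.8 pos [0.5546 0.209  0.1014] yaw_y 16.22 zaxis [ 1.9e-03  6.0e-04 -1.0e+00] F [-1.44  0.14  8.6 ] tq [-0.141  0.214  0.025] w 0.0241
tool mm (ideal down) [-0.14 -0.54 -8.64]
[-0.78088541 -0.27045619  8.80437654] [0.57506728 0.37371962 0.45854959] [0.55459003 0.20895301 0.10138991]
```

View pics/k.png

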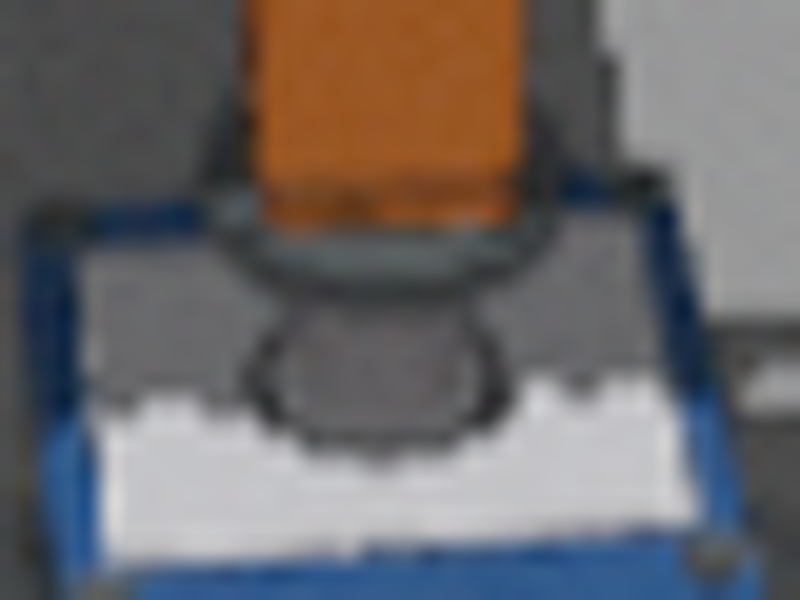

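```bash
python3 -m inch '[{"claw":0.1,"linear":[0,-0.1,0.3],"angular":[0,0,0]},{"claw":0.1,"linear":[0,-0.2,0.6],"angular":[0,0,0]},{"claw":0.1,"linear":[0,-0.3,0.9],"angular":[0,0,0]},{"claw":0.1,"linear":[0,-0.4,1.2],"angular":[0,0,0]},{"claw":0.1,"linear":[0,-0.4,1.2],"angular":[0,0,0]},{"claw":0.1,"linear":[0,-0.4,1.2],"angular":[0,0,0]},{"claw":0.1,"linear":[0,-0.4,1.2],"angular":[0,0,0]},{"claw":0.1,"linear":[0,-0.4,1.2],"angular":[0,0,0]},{"claw":0.1,"linear":[0,-0.4,1.2],"angular":[0,0,0]},{"claw":0.1,"linear":[0,-0.4,1.2],"angular":[0,0,0]}]'; python3 g.py .5541 .2087 .110; python3 - <<'E'
from bench import snapshot,sensors
import cv2,numpy as np
f=[]
for k in range(10):
    j=snapshot('side')[:,:,::-1];s=sensors.observe();f.append(s['force'])
print(np.mean(f,0),np.std(f,0),s['tool_pos'])
E
```

```text
time_s: 17.45
tool_pos: [0.5545, 0.2089, 0.1008]
tool_rot: [1.885, 2.511, 0.004]
force: [-1.0, 0.1, 10.2]
width: 0.0239
t 17.45 pos [0.5545 0.2089 0.1008] yaw_y 16.21 zaxis [ 2.9e-03  9.0e-04 -1.0e+00] F [-1.03  0.09 10.2 ] tq [-0.152  0.187  0.027] w 0.0239
tool mm (ideal down) [-0.09 -0.42 -9.23]
[-0.88407622 -0.22142087  9.97722118] [0.40117876 0.63097788 0.44302121] [0.55447516 0.20891491 0.10071757]
```

```bash
python3 -m inch '[{"claw":0.1,"linear":[0,-0.1,0.3],"angular":[0,0,0]},{"claw":0.1,"linear":[0,-0.2,0.6],"angular":[0,0,0]},{"claw":0.1,"linear":[0,-0.2,0.8],"angular":[0,0,0]},{"claw":0.1,"linear":[0,-0.2,0.8],"angular":[0,0,0]},{"claw":0.1,"linear":[0,-0.2,0.8],"angular":[0,0,0]},{"claw":0.1,"linear":[0,-0.2,0.8],"angular":[0,0,0]},{"claw":0.1,"linear":[0,-0.2,0.8],"angular":[0,0,0]},{"claw":0.1,"linear":[0,-0.2,0.8],"angular":[0,0,0]},{"claw":0.1,"linear":[0,-0.2,0.8],"angular":[0,0,0]},{"claw":0.1,"linear":[0,-0.2,0.8],"angular":[0,0,0]}]'; python3 g.py .5541 .2087 .110; python3 - <<'E'
from bench import snapshot,sensors
import cv2,numpy as np
f=[]
for k in range(20):
    j=snapshot('side')[:,:,::-1];s=sensors.observe();f.append(s['force'])
print(np.mean(f,0),np.std(f,0),s['tool_pos'])
cv2.imwrite('pics/l.png',cv2.resize(j[190:270,240:320],(600,600),interpolation=cv2.INTER_CUBIC))
E
```

```text
time_s: 19.2
tool_pos: [0.5545, 0.2089, 0.1004]
tool_rot: [1.885, 2.511, 0.005]
force: [-1.3, -0.2, 11.0]
width: 0.0237
t 19.2 pos [0.5545 0.2089 0.1004] yaw_y 16.22 zaxis [ 0.0036  0.0011 -1.    ] F [-1.3  -0.19 10.97] tq [-0.162  0.21  -0.039] w 0.0237
tool mm (ideal down) [-0.13 -0.44 -9.65]
[-0.98506411 -0.36317763 11.47700022] [0.2957074  0.42274991 0.37807073] [0.55448108 0.20891433 0.10035796]
```

View pics/l.png

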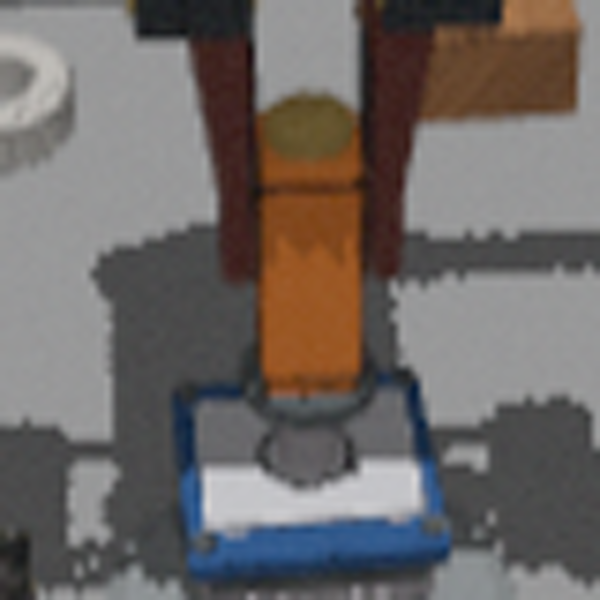

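```bash
python3 -m inch '[{"claw":0.1,"linear":[0,0.1,-1],"angular":[0,0,0]},{"claw":0.1,"linear":[0,0.2,-2],"angular":[0,0,0]},{"claw":0.1,"linear":[0,0.4,-4],"angular":[0,0,0]},{"claw":0.1,"linear":[0,0.6,-6],"angular":[0,0,0]},{"claw":0.1,"linear":[0,0.6,-9],"angular":[0,0,0]},{"claw":0.1,"linear":[0,0.6,-18],"angular":[0,0,0]},{"claw":0.1,"linear":[0,0.6,-34],"angular":[0,0,0]},{"claw":0.1,"linear":[0,0.6,-54],"angular":[0,0,0]},{"claw":0.1,"linear":[0,0.6,-68],"angular":[0,0,0]},{"claw":0.1,"linear":[0,0.6,-74],"angular":[0,0,0]}]'; python3 g.py .5586 -.0468 .170; python3 - <<'E'
from bench import snapshot
import cv2
j=snapshot('side')[:,:,::-1];cv2.imwrite('pics/n_raw.png',j)
cv2.imwrite('pics/n.png',cv2.resize(j[150:290,220:360],(600,600),interpolation=cv2.INTER_CUBIC))
E
```

```text
time_s: 21.45
tool_pos: [0.5547, 0.209, 0.1741]
tool_rot: [1.885, 2.511, 0.003]
force: [-0.0, 0.7, -1.6]
width: 0.0238
t 21.45 pos [0.5547 0.209  0.1741] yaw_y 16.21 zaxis [ 2.5e-03  8.0e-04 -1.0e+00] F [-0.05  0.72 -1.61] tq [-0.083  0.058 -0.059] w 0.0238
tool mm (ideal down) [-246.7   -67.64    4.08]
```

View pics/n.png

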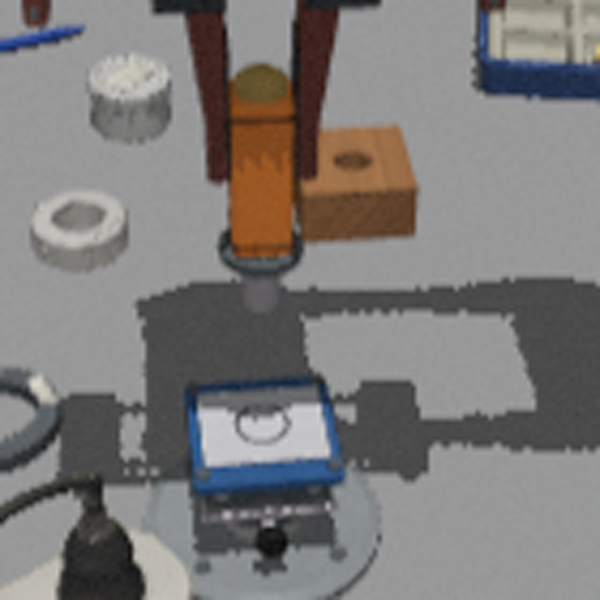

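```bash
python3 -m inch '[{"claw":0.1,"linear":[-10,-2.7,0],"angular":[0,0,0]},{"claw":0.1,"linear":[-35,-9.5,0],"angular":[0,0,0]},{"claw":0.1,"linear":[-70,-19,0],"angular":[0,0,0]},{"claw":0.1,"linear":[-110,-30,0],"angular":[0,0,0]},{"claw":0.1,"linear":[-150,-41,0],"angular":[0,0,0]},{"claw":0.1,"linear":[-190,-52,0],"angular":[0,0,0]},{"claw":0.1,"linear":[-220,-60,0],"angular":[0,0,0]},{"claw":0.1,"linear":[-238,-65,0],"angular":[0,0,0]},{"claw":0.1,"linear":[-246.6,-67.6,0],"angular":[0,0,0]},{"claw":0.1,"linear":[-246.6,-67.6,0],"angular":[0,0,0]}]'; python3 g.py .5586 -.0468 .0499; python3 - <<'E'
from m import *
x,y,w,h=285,175,45,25
s=cv2.imread('pics/n_raw.png')
c=crop(0,x,y,w,h,s);cv2.imwrite('pics/o.png',c)
print(proj('side',[.5586,-.0468,.034]))
E
```

```text
time_s: 22.75
tool_pos: [0.558, -0.0468, 0.1718]
tool_rot: [-1.886, -2.512, -0.0]
force: [-0.4, 0.9, -1.5]
width: 0.024
t 22.75 pos [ 0.558  -0.0468  0.1718] yaw_y 16.2 zaxis [-4.e-04  4.e-04 -1.e+00] F [-0.4   0.91 -1.46] tq [-0.056  0.007 -0.035] w 0.024
tool mm (ideal down) [ -0.19   0.61 121.89]
[301.92319698 186.21153259]
```

View pics/o.png

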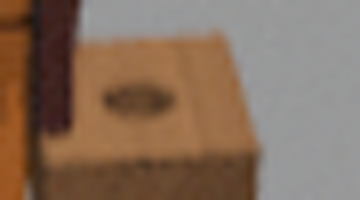

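```bash
python3 -m inch '[{"claw":0.1,"linear":[0,0.6,8],"angular":[0,0,0]},{"claw":0.1,"linear":[0,0.6,22],"angular":[0,0,0]},{"claw":0.1,"linear":[0,0.6,38],"angular":[0,0,0]},{"claw":0.1,"linear":[0,0.6,54],"angular":[0,0,0]},{"claw":0.1,"linear":[0,0.6,68],"angular":[0,0,0]},{"claw":0.1,"linear":[0,0.6,80],"angular":[0,0,0]},{"claw":0.1,"linear":[0,0.6,88],"angular":[0,0,0]},{"claw":0.1,"linear":[0,0.6,92],"angular":[0,0,0]},{"claw":0.1,"linear":[0,0.6,92],"angular":[0,0,0]},{"claw":0.1,"linear":[0,0.6,92],"angular":[0,0,0]}]'; python3 g.py .5586 -.0468 .0499; python3 - <<'E'
from bench import snapshot
import cv2
j=snapshot('side')[:,:,::-1];cv2.imwrite('pics/p.png',cv2.resize(j[140:220,265:345],(600,600),interpolation=cv2.INTER_CUBIC))
E
```

```text
time_s: 24.0
tool_pos: [0.559, -0.0468, 0.0807]
tool_rot: [1.885, 2.512, 0.001]
force: [0.1, -0.7, -0.7]
width: 0.024
t 24.0 pos [ 0.559  -0.0468  0.0807] yaw_y 16.21 zaxis [ 1.1e-03 -2.0e-04 -1.0e+00] F [ 0.14 -0.69 -0.74] tq [-0.062  0.065 -0.017] w 0.024
tool mm (ideal down) [ 0.08 -0.37 30.79]
```

View pics/p.png

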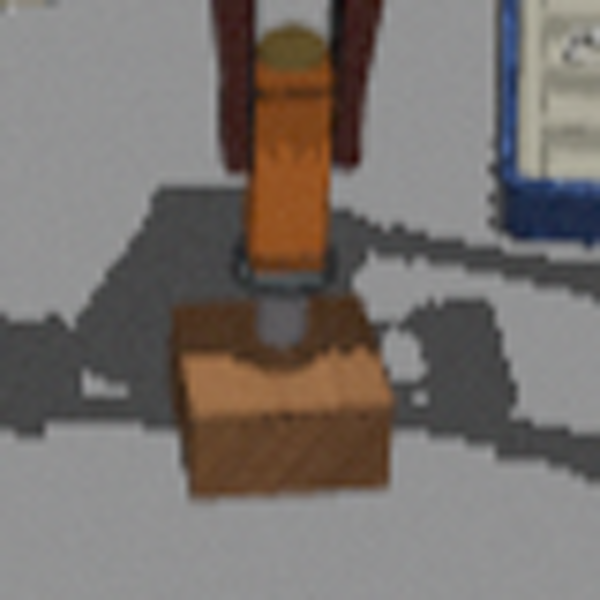

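```bash
python3 -m inch '[{"claw":0.1,"linear":[0,-0.3,1.5],"angular":[0,0,0]},{"claw":0.1,"linear":[0,-0.3,3],"angular":[0,0,0]},{"claw":0.1,"linear":[0,-0.3,4.5],"angular":[0,0,0]},{"claw":0.1,"linear":[0,-0.3,6],"angular":[0,0,0]},{"claw":0.1,"linear":[0,-0.3,7.5],"angular":[0,0,0]},{"claw":0.1,"linear":[0,-0.3,9],"angular":[0,0,0]},{"claw":0.1,"linear":[0,-0.3,10],"angular":[0,0,0]},{"claw":0.1,"linear":[0,-0.3,11],"angular":[0,0,0]},{"claw":0.1,"linear":[0,-0.3,12],"angular":[0,0,0]},{"claw":0.1,"linear":[0,-0.3,12],"angular":[0,0,0]}]'; python3 g.py .5586 -.0468 .0499
```

```text
time_s: 25.3
tool_pos: [0.5583, -0.0468, 0.0679]
tool_rot: [-1.886, -2.512, 0.0]
force: [0.8, -0.1, -1.2]
width: 0.0237
t 25.3 pos [ 0.5583 -0.0468  0.0679] yaw_y 16.22 zaxis [-1.e-04  0.e+00 -1.e+00] F [ 0.79 -0.09 -1.19] tq [-0.051  0.041  0.005] w 0.0237
tool mm (ideal down) [-0.11  0.31 18.04]
```

In the hole with no side force. I'll go down to about 1.5 mm above the seat.

```bash
python3 -m inch '[{"claw":0.1,"linear":[0,0.2,2],"angular":[0,0,0]},{"claw":0.1,"linear":[0,0.2,4],"angular":[0,0,0]},{"claw":0.1,"linear":[0,0.2,6],"angular":[0,0,0]},{"claw":0.1,"linear":[0,0.2,8],"angular":[0,0,0]},{"claw":0.1,"linear":[0,0.2,10],"angular":[0,0,0]},{"claw":0.1,"linear":[0,0.2,12],"angular":[0,0,0]},{"claw":0.1,"linear":[0,0.2,14],"angular":[0,0,0]},{"claw":0.1,"linear":[0,0.2,15.5],"angular":[0,0,0]},{"claw":0.1,"linear":[0,0.2,16.5],"angular":[0,0,0]},{"claw":0.1,"linear":[0,0.2,16.5],"angular":[0,0,0]}]'; python3 g.py .5586 -.0468 .0499
```

```text
time_s: 26.55
tool_pos: [0.5585, -0.0467, 0.0515]
tool_rot: [-1.886, -2.513, 0.0]
force: [1.2, -0.5, -1.9]
width: 0.0237
t 26.55 pos [ 0.5585 -0.0467  0.0515] yaw_y 16.22 zaxis [-1.e-04 -0.e+00 -1.e+00] F [ 1.19 -0.54 -1.89] tq [-0.043  0.069 -0.01 ] w 0.0237
tool mm (ideal down) [-0.11  0.09  1.57]
```

```bash
python3 -m inch '[{"claw":0.1,"linear":[0,0,0.3],"angular":[0,0,0]},{"claw":0.1,"linear":[0,0,0.6],"angular":[0,0,0]},{"claw":0.1,"linear":[0,0,0.9],"angular":[0,0,0]},{"claw":0.1,"linear":[0,0,1.2],"angular":[0,0,0]},{"claw":0.1,"linear":[0,0,1.5],"angular":[0,0,0]},{"claw":0.1,"linear":[0,0,1.8],"angular":[0,0,0]},{"claw":0.1,"linear":[0,0,1.8],"angular":[0,0,0]},{"claw":0.1,"linear":[0,0,1.8],"angular":[0,0,0]},{"claw":0.1,"linear":[0,0,1.8],"angular":[0,0,0]},{"claw":0.1,"linear":[0,0,1.8],"angular":[0,0,0]}]'; python3 g.py .5586 -.0468 .0499
```

```text
time_s: 27.8
tool_pos: [0.5585, -0.0467, 0.0499]
tool_rot: [1.886, 2.512, 0.0]
force: [-0.3, -0.4, -0.6]
width: 0.0237
t 27.8 pos [ 0.5585 -0.0467  0.0499] yaw_y 16.22 zaxis [ 1.e-04 -0.e+00 -1.e+00] F [-0.25 -0.38 -0.55] tq [-0.014  0.164 -0.008] w 0.0237
tool mm (ideal down) [-0.08  0.04 -0.04]
```

```bash
python3 -m inch '[{"claw":0.1,"linear":[0,0,0.3],"angular":[0,0,0]},{"claw":0.1,"linear":[0,0,0.6],"angular":[0,0,0]},{"claw":0.1,"linear":[0,0,0.6],"angular":[0,0,0]},{"claw":0.1,"linear":[0,0,0.6],"angular":[0,0,0]},{"claw":0.1,"linear":[0,0,0.6],"angular":[0,0,0]},{"claw":0.1,"linear":[0,0,0.6],"angular":[0,0,0]},{"claw":0.1,"linear":[0,0,0.6],"angular":[0,0,0]},{"claw":0.1,"linear":[0,0,0.6],"angular":[0,0,0]},{"claw":0.1,"linear":[0,0,0.6],"angular":[0,0,0]},{"claw":0.1,"linear":[0,0,0.6],"angular":[0,0,0]}]'; python3 g.py .5586 -.0468 .0499
```

```text
time_s: 29.05
tool_pos: [0.5586, -0.0467, 0.0498]
tool_rot: [1.886, 2.512, 0.0]
force: [-3.5, 1.0, 6.2]
width: 0.0234
t 29.05 pos [ 0.5586 -0.0467  0.0498] yaw_y 16.22 zaxis [ 4.e-04 -1.e-04 -1.e+00] F [-3.47  0.98  6.2 ] tq [-0.021  0.702 -0.012] w 0.0234
tool mm (ideal down) [-0.1   0.   -0.11]
```

Seated (about 7 N). Next I'll release and back straight up.

```bash
python3 -m inch '[{"claw":0.3,"linear":[0,0,0],"angular":[0,0,0]},{"claw":0.35,"linear":[0,0,-0.6],"angular":[0,0,0]},{"claw":0.4,"linear":[0,0,-0.6],"angular":[0,0,0]},{"claw":0.45,"linear":[0,0,-0.6],"angular":[0,0,0]},{"claw":0.5,"linear":[0,0,-0.6],"angular":[0,0,0]},{"claw":0.6,"linear":[0,0,-0.6],"angular":[0,0,0]},{"claw":0.6,"linear":[0,0,-0.6],"angular":[0,0,0]},{"claw":0.6,"linear":[0,0,-0.6],"angular":[0,0,0]},{"claw":0.6,"linear":[0,0,-0.6],"angular":[0,0,0]},{"claw":0.6,"linear":[0,0,-0.6],"angular":[0,0,0]}]'; python3 g.py .5586 -.0468 .0499; python3 - <<'E'
from bench import snapshot
import cv2
j=snapshot('side')[:,:,::-1];cv2.imwrite('pics/q.png',cv2.resize(j[140:220,265:345],(600,600),interpolation=cv2.INTER_CUBIC))
E
```

```text
time_s: 30.3
tool_pos: [0.5585, -0.0467, 0.0497]
tool_rot: [-1.886, -2.513, 0.0]
force: [-0.1, -0.1, -0.4]
width: 0.0522
t 30.3 pos [ 0.5585 -0.0467  0.0497] yaw_y 16.21 zaxis [-0. -0. -1.] F [-0.11 -0.11 -0.36] tq [-0.032  0.058  0.037] w 0.0522
tool mm (ideal down) [-0.09  0.06 -0.18]
```

View pics/q.png

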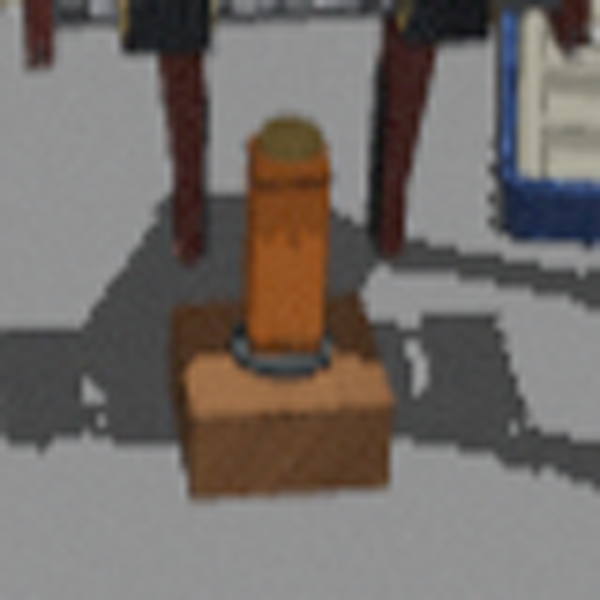

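```bash
python3 -m inch '[{"claw":0.6,"linear":[0,0,-8],"angular":[0,0,0]},{"claw":0.6,"linear":[0,0,-20],"angular":[0,0,0]},{"claw":0.6,"linear":[0,0,-40],"angular":[0,0,0]},{"claw":0.6,"linear":[0,0,-65],"angular":[0,0,0]},{"claw":0.6,"linear":[0,0,-90],"angular":[0,0,0]},{"claw":0.6,"linear":[0,0,-115],"angular":[0,0,0]},{"claw":0.6,"linear":[0,0,-135],"angular":[0,0,0]},{"claw":0.6,"linear":[40,0,-140],"angular":[0,0,0]},{"claw":0.6,"linear":[90,0,-140],"angular":[0,0,0]},{"claw":0.6,"linear":[140,0,-140],"angular":[0,0,0]}]'; python3 -m inch '[{"claw":0.6,"linear":[50,0,0],"angular":[0,0,0]},{"claw":0.6,"linear":[100,0,0],"angular":[0,0,0]},{"claw":0.6,"linear":[150,0,0],"angular":[0,0,0]},{"claw":0.6,"linear":[200,0,0],"angular":[0,0,0]},{"claw":0.6,"linear":[200,0,0],"angular":[0,0,0]},{"claw":0.6,"linear":[200,0,0],"angular":[0,0,0]},{"claw":0.6,"linear":[200,0,0],"angular":[0,0,0]},{"claw":0.6,"linear":[200,0,0],"angular":[0,0,0]},{"claw":0.6,"linear":[200,0,0],"angular":[0,0,0]},{"claw":0.6,"linear":[200,0,0],"angular":[0,0,0]}]'; python3 - <<'E'
from bench import snapshot
import cv2
i=snapshot('top')[:,:,::-1];j=snapshot('side')[:,:,::-1]
cv2.imwrite('pics/r_t.png',i);cv2.imwrite('pics/r_s.png',j)
a=cv2.imread('pics/top0.png')
cv2.imwrite('pics/r.png',cv2.hconcat([cv2.resize(i[130:270,250:390],(400,400)),cv2.resize(j[130:270,200:340],(400,400))]))
E
sed -e 's/side0/r_s/;s/top0/r_t/' m.py > m2.py; sed -i '/a=ring/d;/"ring"/d' m2.py; python3 m2.py
```

```text
time_s: 31.6
tool_pos: [0.519, 0.0888, 0.1908]
tool_rot: [1.887, 2.511, 0.001]
force: [0.3, 0.4, 0.8]
width: 0.0525
time_s: 32.85
tool_pos: [0.4637, 0.2794, 0.1898]
tool_rot: [1.887, 2.512, -0.0]
force: [-0.3, 0.2, 0.2]
width: 0.0525
top blk [[315.85, 223.05], [346.97, 212.68], [356.95, 242.6], [325.83, 252.98]] [336.40000153 232.82500458] brass [341.48084831 233.5770874 ] [8.73124504 9.15082073] org [[332.29, 230.25], [337.64, 227.92], [342.68, 239.48], [337.33, 241.81]]
stand corners [[ 0.5792 -0.0059  0.034 ]
 [ 0.5996 -0.0689  0.034 ]
 [ 0.5391 -0.088   0.034 ]
 [ 0.5187 -0.0252  0.034 ]] [ 0.55914938 -0.04701085  0.034     ]
brass at .118 [ 0.55826289 -0.04695195  0.118     ]Traceback (most recent call last):
  File "m2.py", line 26, in <module>
    org=big((H<18)&(S>200)&(V>150)); ro=cv2.minAreaRect(org)
  File "m2.py", line 8, in big
    cs,_=cv2.findContours(m.astype(np.uint8),cv2.RETR_EXTERNAL,cv2.CHAIN_APPROX_NONE);return max(cs,key=cv2.contourArea)
                                                                                             ~~~^^^^^^^^^^^^^^^^^^^^^^^^
ValueError: max() iterable argument is empty
```

View pics/r.png

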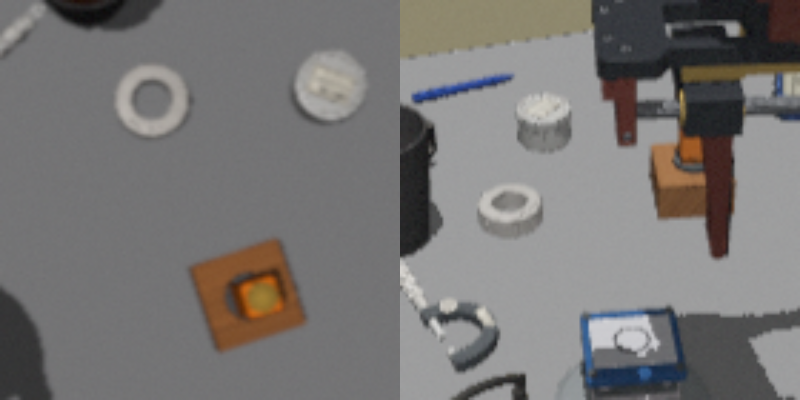

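The top view shows the stamp back in its stand. The button is at pixel (341.5, 233.6), against (341.3, 233.2) at the start. The ring gauge, oil pot and micrometer look unmoved. I'm handing the job in.

```bash
python3 -c "
from bench import env
print(env.job_done())"
```

```text
the job is handed in; nothing more can be done
None
```

The stamp was pressed on the tag inside the ring and is back in its stand. I handed the job in at about 33 s of the 58 s allowed, and no verdict was reported.

**Pressing:** I lifted the stamp out, centred it over the ring and felt for the tag. I then pushed straight down to about 13 N (11.5 N measured plus about 1.5 N of stamp weight) and held about 10–13 N for more than 3 s. The tilt was about 4 mrad, and the tool moved about 0.5 mm sideways under load.

**Return:** I lifted straight off to well above 30 mm over the tag, seated the stamp with about 7 N and released it.

**Last checks:**
- **Stamp:** From the top camera, the button is 0.7 mm from where it started and about 0.9 mm from the stand's centre. The collar is down on the block.
- **Bystanders:** By eye, the ring gauge, oil pot and micrometer look unmoved; I did not measure them.
- **Gripper:** It ended clear, over the nest at about 190 mm height.

**What failed or disagreed:**
- One early move went the wrong way because of a sign error in my helper. It touched nothing, and I corrected it.
- In the side view the fingertips looked about 20 mm higher than the reported tool position. I gripped 12 mm lower on the handle so the grasp would hold either way.
- The hole's position in the side view differed by about 1 pixel from the pick-up pose. I used the pick-up pose, and the stamp went in with no noticeable side force until it was pressed home (about 3.5 N sideways).
- In the last check the arm blocked the side view, so the final stamp position rests on the top camera alone.

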